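# Drift and pin the leg of the work-light stand

## Task

The sprung inner bar of the light stand's leg sits a few millimetres out of line with its outer rail. Take the tapered drift from the wooden block, put it point-down into the rail's larger hole and press it gently through until its collar rests on the rail, so that the bar is pulled into line; then take the plain locking pin from the block and put it fully home in the rail's smaller hole. Press no harder than about 30 N, let go of both, and leave everything else on the bench as it stands.

Things in the scene. Friction and masses are not known exactly. Their poses are not given: they have to be found in the camera images.
- rail: Outer rail of the leg: dark steel box section 150 x 52 mm, top 70 mm above the bench, on two wooden feet with 38 x 85 x 6 mm plywood soles fixed to the bench. Origin under its middle on the bench; x along the rail, z up; the aluminium bar comes out of its +x end. Top and bottom walls are 5 mm thick; two round holes go through both walls and the bar between.
- rail_hole_a (a point): Centre of the mouth of the rail's larger hole (15 mm bore), on the rail's top face, 32 mm from the rail's middle towards -x. Axes as the rail's.
- rail_hole_b (a point): Centre of the mouth of the rail's smaller hole (13 mm bore), on the rail's top face, 32 mm from the middle towards +x. Axes as the rail's.
- bar_hole_a (a point): Centre (half depth) of the larger hole (15 mm) in the aluminium bar, 38 x 12 mm, its top 6 mm below the rail's top. It slides along the rail's x only; a spring and friction hold its holes 3.5 to 5.5 mm too far to +x, and it springs back. 15 to 22 N along the rail aligns it; pressing the drift down through takes 10 to 25 N, varying with friction. Its 13 mm hole, 64 mm further along +x, comes into line with it.
- drift_grip (a point): Centre of the round handle (18 mm diameter, 45 mm tall) of the bare steel tapered drift hanging point-down by its collar in the block. z up its axis. The collar (28 mm diameter, 5 mm thick) has its underside 27.5 mm below this point; below it the 14 mm shank is parallel for 20 mm and then tapers over 42 mm to a 4 mm wide point 89.5 mm below this point. Mass about 0.16 kg.
- pin_grip (a point): Centre of the flat-sided grip (28 x 14 mm, 34 mm tall; x along the 28 mm side) of the bare steel locking pin, which hangs in the other hole of the block. z runs up along its axis. The round collar (23 mm diameter, 4 mm thick) has its underside 21 mm below this point; below it is a 10 mm shank that ends in a 12 mm long cone, its 4 mm wide point 65 mm below this point. Mass about 0.07 kg.
- block: Wooden tool block, 140 x 70 mm and 72 mm tall, heavy; origin under its middle, x along its length. Two 17 mm holes, 37 mm either side of its middle, hold the drift and the pin, in either order.
- tape: Roll of paper tape lying flat, 100 mm across, 25 mm tall. Not part of the job: leave it alone. Origin at the middle of its underside.
- sponge: Cork sanding block, 100 x 65 x 25 mm. Not part of the job: leave it alone. Origin at the middle of its underside.
- tin: Metal paint tin, 90 mm across, 100 mm tall. Not part of the job: leave it alone. Origin at the middle of its underside.
- brush: Paint brush lying on the bench, 200 mm long. Not part of the job: leave it alone. Origin at the middle of its underside.
- scraper: Scraper lying on the bench, 280 mm long. Not part of the job: leave it alone. Origin at the middle of its underside.
- jar: Amber glass jar, 64 mm across, 80 mm tall. Not part of the job: leave it alone. Origin at the middle of its underside.
- cup: White plastic cup, 80 mm across, 90 mm tall. Not part of the job: leave it alone. Origin at the middle of its underside.
There are look-alikes about, which are no part of the job. Leave any blue or yellow look-alike of the block alone.

How it is judged:
By the outcome, as a careful person would: the job done as asked, in the order asked, and still so for the second after the job is handed in, with the robot touching nothing.
It also fails if it takes over 72 s, if anything falls off the work surface, if the arm or the gripper's body presses on something with over 40 N, if the wrist force passes 120 N, or if a joint passes its speed limit or range.

## Robot

A 6-joint arm with a two-finger parallel gripper is mounted at the origin on the work surface. World frame = base frame: x ahead of the robot, y to its left, z up, the work surface at z = 0. Lengths are in m, angles in rad, forces in N, time in s.
With the tool pointing down it reaches from about 0.3 to 0.875 m from the base axis. Payload 6.4 kg.
Tool frame: the origin (TCP) lies on the centre line of the jaws, within the pads' length; the fingertips stand 17 mm ahead of it and the grasp point (between the pads) lies 2 mm behind it; z points along the fingers, x is the direction in which the jaws open and shut, and the axes are right-handed (so a half turn about z gives the same grasp; the last joint's range is limited). The gripper opens to 85 mm and grips with 20 to 120 N. Pads are 22 mm wide; open, the fingers measure 114 mm over their backs; the gripper's body (76 mm by 85 mm) begins 54 mm behind the grasp point. The pads swing forward as they close: fully open they stand 13 mm farther back than shut.
Start: joints at [1.06, 0.181, 1.607, -0, 1.354, -0.206], TCP at [0.173, 0.549, 0.248] pointing down, gripper open.
Joint ranges: [-2.99, 2.99], [-0.89, 2.07], [0.3, 2.58], [-1.14, 4.28], [0, 2.63], [-3.12, 3.12]. Speed limits (rad/s): [2.57, 2.57, 3.01, 3.14, 3.14, 3.14].

## Interface

Orientations are given as a unit quaternion [w, x, y, z].
In Python, from bench import ctrl gives the robot as it stands.
- The arm moves only by the tool servo_tool, never from a script. Its argument "increments" is text: rows parted by semicolons, each of 5 numbers parted by spaces: the shift along the tool's x, y, z in cm, then the turn about the tool's z in rad, then the opening, from 0 (shut) to 1 (fully open). In form: dx dy dz yaw gripper; .... A call has 1 to 10 rows; each row shifts and turns the commanded pose from where the row before left it, along the tool's axes as they then stand; what a row does not reach is not made up. A row lasts 1/8 s, in which the tool goes at most 62.5 mm and 10.7 degrees, less where a joint would pass 70% of its speed; a pose out of reach is approached as far as the arm can. A call is refused whole if a number of a shift passes 6.25 or a number of a turn 0.188, either way. A call with a gripper value outside its range is refused whole. The fingers move at their own pace and stop on an object; the grip force is fixed at half the most. Time passes only in rows, so rows that do not move let the fingers close. It gives the time, the measured TCP pose, the force and the opening at its end, in the units of the state.
- ctrl.get_obs(): the state, without advancing time (a new reading comes with each control period).
- ctrl.camera(name): name is "scene" or "top" or "wrist"; returns (picture, depth): 384x512x3 uint8, red, green, blue; 384x512 float32, m along the optical axis (not along the pixel's ray), 0 where there is no reading.
- ctrl.camera_params(name): a dict with "mtx" (3x3 intrinsics, pixels), "position" and "attitude" of the camera in the world; the wrist camera has in their place "tool_from_camera" (4x4, takes a point from camera to tool coordinates, whose origin is the TCP and whose axes are the tool frame's). Camera axes: x right, y down, z forward; pixel columns grow to the right and rows downward; lengths in m; the calibration is good to about 2 mm. A picture is of the moment at which its call begins: read the wrist's pose just before it. camera_params takes no time and is no camera call.
- ctrl.hand_in(): hands the job in, once; it reports no verdict.
The state is a dict: "time_s": time; "q": joint angles; "dq": joint speeds; "joint_efforts": joint torques, N m; "eef_pos": TCP position; "eef_rot": TCP orientation; "wrist_force": force on the tool from outside, world axes, zero at the start; "torque": the same for the moment, N m; "opening": opening from 0.0 (shut) to 1.0 (fully open).
Only numpy, scipy, OpenCV 4.12 (cv2) and the standard library are available. Lean on these libraries where they do the work, as an engineer would, in place of code of your own. Each camera call takes 0.05 s, during which the arm holds its last target.

## Working session

There is one attempt and no reset: what is moved stays moved. The work goes in short steps, Python scripts to look and compute and a tool call to move; the robot and the scene stay as the last step left them, time stands still between calls to the robot, and variables do not carry over. Pictures are saved under pics/ and viewed, and the job is handed in when it is done.

Besides the shell and the picture viewer there is one more tool, called after "Request:" as name(argument=value, ...) on one line, values as JSON. servo_tool: Moves the arm, as the interface text tells. Its arguments: {"type":"object","properties":{"increments":{"type":"string"}},"required":["increments"]}

```bash
ls; mkdir -p pics; cat > h.py <<'E'
import numpy as np,cv2
from bench import ctrl
from scipy.spatial.transform import Rotation as R
def q2R(q): return R.from_quat([q[1],q[2],q[3],q[0]]).as_matrix()
def snap(name,fn):
    o=ctrl.get_obs(); p=ctrl.camera_params(name); im,d=ctrl.camera(name)
    if name=='wrist':
        T=np.eye(4);T[:3,:3]=q2R(o['eef_rot']);T[:3,3]=o['eef_pos'];T=T@np.array(p['tool_from_camera'])
    else:
        T=np.eye(4);a=np.array(p['attitude'],float);T[:3,:3]=a if a.shape==(3,3) else q2R(a);T[:3,3]=p['position']
    cv2.imwrite(f'pics/{fn}.png',im[:,:,::-1]); np.savez(f'pics/{fn}.npz',im=im,d=d,T=T,K=np.array(p['mtx']))
    return im,d,T,np.array(p['mtx'])
def load(fn):
    z=np.load(f'pics/{fn}.npz');return z['im'],z['d'],z['T'],z['K']
def cloud(d,T,K):
    v,u=np.mgrid[:d.shape[0],:d.shape[1]]
    P=np.stack([(u-K[0,2])/K[0,0]*d,(v-K[1,2])/K[1,1]*d,d],-1)
    P=P@T[:3,:3].T+T[:3,3]; P[d<=0]=np.nan; return P
def atz(u,v,z,T,K):
    r=T[:3,:3]@np.array([(u-K[0,2])/K[0,0],(v-K[1,2])/K[1,1],1]); s=(z-T[2,3])/r[2]; return T[:3,3]+s*r
def proj(p,T,K):
    c=T[:3,:3].T@(np.array(p)-T[:3,3]); return K[:2,:2]@(c[:2]/c[2])+K[:2,2]
E
python3 - <<'E'
from h import *
o=ctrl.get_obs();print({k:np.round(v,3) for k,v in o.items()})
for n in ['scene','top']:
    im,d,T,K=snap(n,n+'0');print(n,np.round(T,3),K)
p=ctrl.camera_params('wrist');print(p)
E
```

```text
pics
{'time_s': np.float64(0.0), 'q': array([ 1.06 ,  0.182,  1.608, -0.   ,  1.354, -0.206]), 'dq': array([ 0.   , -0.   ,  0.002,  0.001, -0.001, -0.001]), 'joint_efforts': array([ 0.0000e+00, -4.4487e+01, -3.5134e+01, -0.0000e+00,  9.0000e-03,
        0.0000e+00]), 'eef_pos': array([0.172, 0.548, 0.247]), 'eef_rot': array([ 0.   ,  0.806,  0.592, -0.001]), 'wrist_force': array([-0.297, -0.43 ,  0.106]), 'torque': array([-0.051, -0.053, -0.002]), 'opening': np.float64(1.003)}
scene [[ 0.335  0.756 -0.563  1.253]
 [ 0.942 -0.271  0.196 -0.249]
 [-0.005 -0.596 -0.803  1.156]
 [ 0.     0.     0.     1.   ]] [[461.45176962   0.         254.29629607]
 [  0.         461.45176962 190.89281559]
 [  0.           0.           1.        ]]
top [[ 0.025 -0.988  0.153  0.349]
 [-1.    -0.027 -0.012 -0.005]
 [ 0.016 -0.152 -0.988  1.187]
 [ 0.     0.     0.     1.   ]] [[398.69918903   0.         258.09076551]
 [  0.         398.69918903 192.54920537]
 [  0.           0.           1.        ]]
{'mtx': array([[303.5476489 ,   0.        , 255.42057805],
       [  0.        , 303.5476489 , 188.10533034],
       [  0.        ,   0.        ,   1.        ]]), 'tool_from_camera': array([[ 9.99999743e-01,  1.29266455e-04,  7.05707036e-04,
         9.68157136e-04],
       [-3.32236093e-04,  9.55246996e-01,  2.95809172e-01,
        -7.71733365e-02],
       [-6.35886323e-04, -2.95809330e-01,  9.55246793e-01,
        -1.25486695e-01],
       [ 0.00000000e+00,  0.00000000e+00,  0.00000000e+00,
         1.00000000e+00]])}
```

View pics/scene0.png

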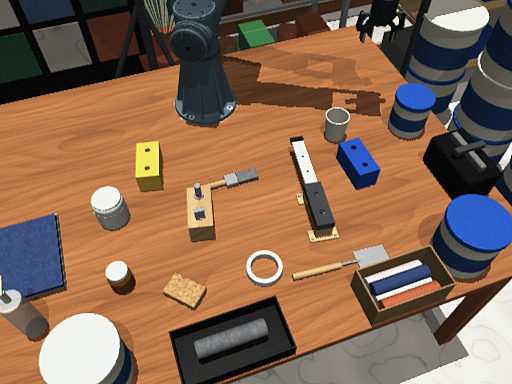

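View pics/top0.png

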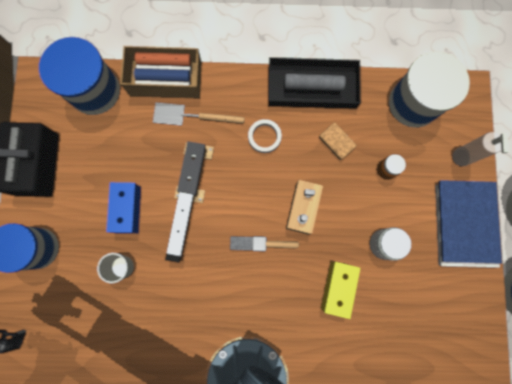

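```bash
python3 - <<'E'
from h import *
im,d,T,K=load('top0')
a=im[130:270,155:215];b=im[170:245,270:340]
a=cv2.resize(a,None,fx=4.2,fy=4.2,interpolation=3);b=cv2.resize(b,(490,525),interpolation=3)
c=np.zeros((600,760,3),np.uint8);c[:588,:252]=a;c[:525,260:750]=b
cv2.imwrite('pics/crop1.png',c[:,:,::-1])
P=cloud(d,T,K)
for (u,v) in [(194,150),(187,185),(178,220),(306,195),(304,219),(300,200),(312,215),(250,243),(114,267)]: print(u,v,np.round(P[v,u],4))
im,d,T,K=load('scene0')
cv2.imwrite('pics/crop2.png',cv2.resize(im[120:250,170:350],None,fx=4.4,fy=4.4,interpolation=3)[:,:,::-1])
E
```

```text
194 150 [0.6405 0.1698 0.0675]
187 185 [0.537  0.1839 0.0716]
178 220 [0.4382 0.2059 0.0602]
306 195 [ 0.5161 -0.1524  0.0812]
304 219 [ 0.4447 -0.142   0.1225]
300 200 [ 0.5028 -0.1369  0.0711]
312 215 [ 0.4609 -0.1707  0.0737]
250 243 [0.38   0.0014 0.0205]
114 267 [0.3016 0.3924 0.0088]
```

View pics/crop1.png

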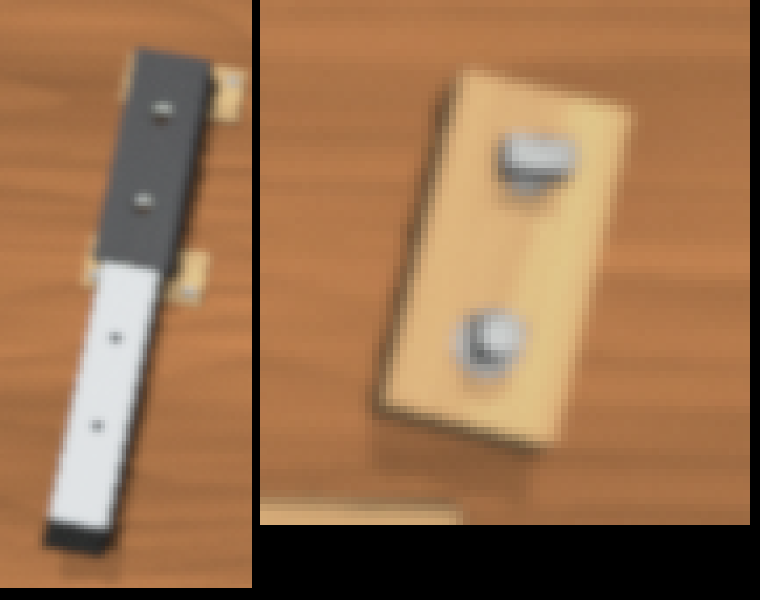

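View pics/crop2.png

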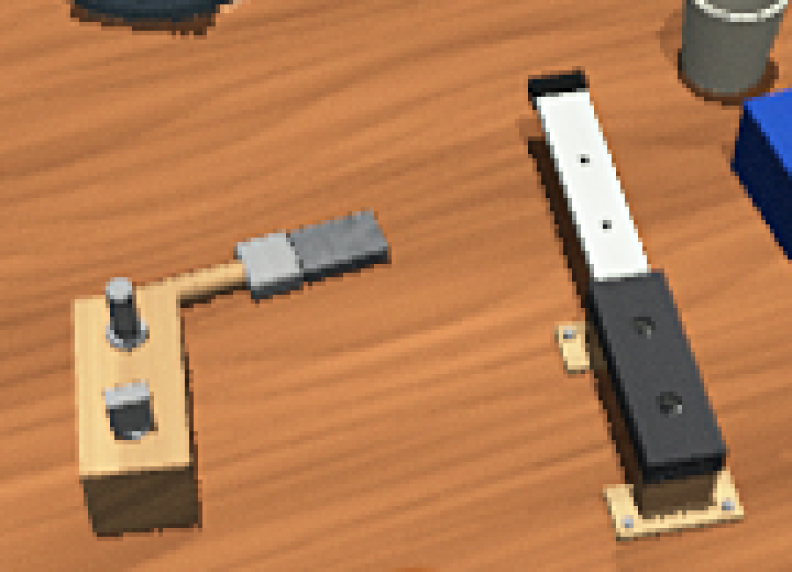

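```bash
python3 - <<'E'
from h import *
im,d,T,K=load('top0')
P=cloud(d,T,K)
print('a',atz(193.6,155.5,.07,T,K),'b',atz(189,177.6,.07,T,K))
def reg(m): return np.round(np.nanmean(P[m],0),4),m.sum()
m=np.zeros(d.shape,bool);m[210:230,295:315]=1;m&=P[...,2]>.115;print('drift',reg(m))
m=np.zeros(d.shape,bool);m[185:207,295:320]=1;m&=P[...,2]>.1;print('pin',reg(m))
def rect(m):
    q=P[m][:,:2].astype(np.float32); r=cv2.minAreaRect(q*1000); return r
m=np.zeros(d.shape,bool);m[170:245,275:335]=1;m&=(abs(P[...,2]-.072)<.006);print('block',rect(m))
m=np.zeros(d.shape,bool);m[135:265,155:220]=1;m&=(abs(P[...,2]-.07)<.005)&(im.max(-1)<110);print('rail',rect(m))
E
```

```text
a [0.62357337 0.16970657 0.07      ] b [0.55877188 0.17957074 0.07      ]
drift (array([ 0.4499, -0.1431,  0.1208]), np.int64(38))
pin (array([ 0.5216, -0.1595,  0.1087]), np.int64(56))
block ((486.0856628417969, -151.8162841796875), (70.4727783203125, 140.2230987548828), 77.5504150390625)
rail ((492.235595703125, 189.19924926757812), (51.325401306152344, 340.4367980957031), 81.57974243164062)
```

```bash
cat >> h.py <<'E'
def delta(target,xang=None):
    """straight shift in tool axes cm from current pose, and yaw needed so tool x lies at xang deg (mod 180)"""
    o=ctrl.get_obs();Rm=q2R(o['eef_rot']);dd=Rm.T@(np.array(target)-o['eef_pos'])*100
    a=np.degrees(np.arctan2(Rm[1,0],Rm[0,0]));y=None
    if xang is not None:
        e=(xang-a+90)%180-90; y=-np.radians(e)
    print('t',round(float(o['time_s']),2),'pos',np.round(o['eef_pos'],4),'xang',round(a,2),'d cm',np.round(dd,2),'yaw',y,'F',np.round(o['wrist_force'],1),'q6',np.round(o['q'][5],2),'op',np.round(o['opening'],3),'tilt',np.round(Rm[:2,2],4))
E
python3 - <<'E'
from h import *
delta([.56,.18,.22],81.5)
E
```

```text
t 0.1 pos [0.1723 0.5481 0.2475] xang 72.53 d cm [-23.47  48.03   2.77] yaw -0.1564861422961246 F [-0.  -1.4 -0. ] q6 -0.21 op 1.002 tilt [-0.0008 -0.0014]
```

Request:
servo_tool(increments="-2.35 4.8 0.28 0 1;-2.35 4.8 0.28 0 1;-2.35 4.8 0.28 0 1;-2.35 4.8 0.28 0 1;-2.35 4.8 0.28 0 1;-2.35 4.8 0.28 0 1;-2.35 4.8 0.28 0 1;-2.35 4.8 0.28 0 1;-2.35 4.8 0.28 0 1;-2.35 4.8 0.28 -0.156 1")

```text
time_s: 1.35
eef_pos: [0.5608, 0.1789, 0.2198]
eef_rot: [-0.0, 0.757, 0.654, -0.0]
wrist_force: [0.3, 0.7, 0.4]
opening: 1.0
```

Request:
servo_tool(increments="0 0 0 0 1;0 0 0 0 1;0 0 0 0 1")

```text
time_s: 1.72
eef_pos: [0.5589, 0.1814, 0.2202]
eef_rot: [-0.0, 0.757, 0.653, -0.0]
wrist_force: [-0.6, -0.2, -0.2]
opening: 0.995
```

```bash
python3 - <<'E'
from h import *
im,d,T,K=snap('wrist','w1')
delta([.455,-.145,.25],77)
o=ctrl.get_obs();print(o['dq'])
cv2.imwrite('pics/w1b.png',cv2.resize(im,(800,600))[:,:,::-1])
E
```

```text
t 1.77 pos [0.559  0.1814 0.2204] xang 81.54 d cm [-33.82  -5.49  -2.97] yaw 0.07929736260041494 F [-0.3  0.4 -0.5] q6 -1.31 op 1.003 tilt [-0.0002  0.0001]
[ 0.00070811 -0.00068128 -0.00271488 -0.00017534  0.00019201 -0.00451853]
```

View pics/w1b.png

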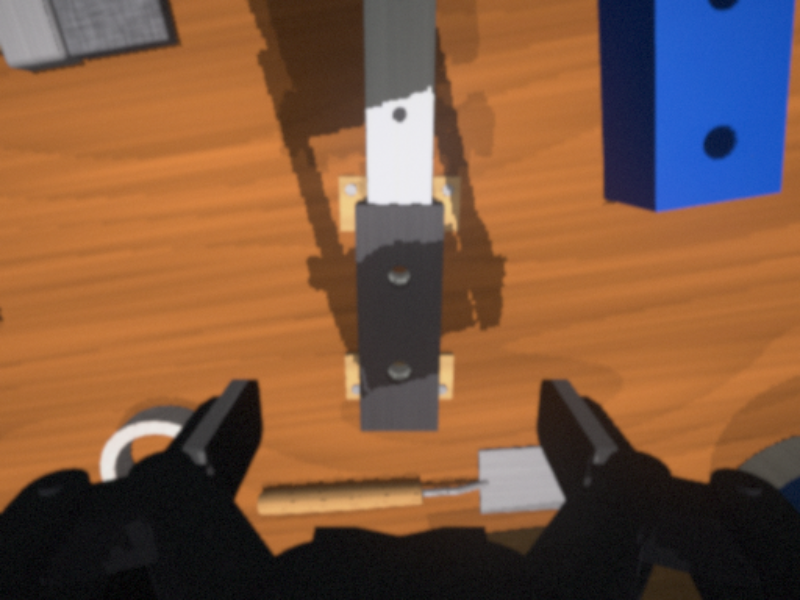

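```bash
python3 - <<'E'
from h import *
im,d,T,K=load('w1')
c=im[160:255,225:285];cv2.imwrite('pics/w1c.png',cv2.resize(np.clip(c.astype(int)*2,0,255).astype(np.uint8),(378,600),interpolation=2)[:,:,::-1])
P=cloud(d,T,K)
m=np.zeros(d.shape,bool);m[125:280,220:290]=1;m&=(abs(P[...,2]-.07)<.004)
print('z',np.nanmedian(P[m][:,2]))
r=cv2.minAreaRect((P[m][:,:2]*1000).astype(np.float32));print(r,np.round(cv2.boxPoints(r),1))
E
```

```text
z 0.06977262599529577
((588.8936767578125, 178.15316772460938), (52.12390899658203, 151.2945556640625), 81.43351745605469) [[510.2 163.7]
 [659.8 141.1]
 [667.6 192.7]
 [518.  215.2]]
```

View pics/w1c.png

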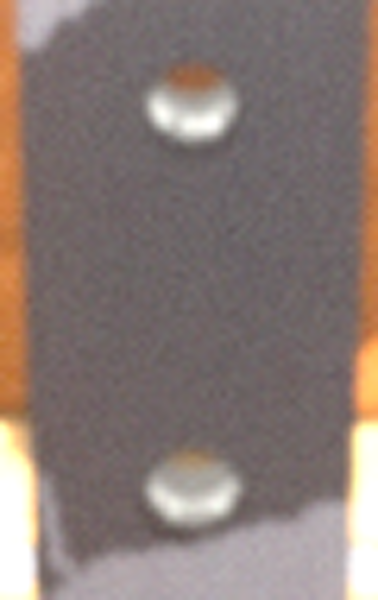

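Request:
servo_tool(increments="-5.6 -0.9 -0.5 0 1;-5.6 -0.9 -0.5 0 1;-5.6 -0.9 -0.5 0 1;-5.6 -0.9 -0.5 0 1;-5.6 -0.9 -0.5 0 1;-5.6 -0.9 -0.5 0.08 1;0 0 0 0 1;0 0 0 0 1;0 0 0 0 1")

```text
time_s: 2.9
eef_pos: [0.4569, -0.1424, 0.2502]
eef_rot: [-0.0, 0.782, 0.623, 0.0]
wrist_force: [-0.6, 0.5, -0.9]
opening: 1.001
```

```bash
python3 - <<'E'
from h import *
im,d,T,K=snap('wrist','w2')
delta([.455,-.145,.25],77)
cv2.imwrite('pics/w2b.png',cv2.resize(im,(800,600))[:,:,::-1])
E
```

```text
t 2.95 pos [ 0.457  -0.1424  0.2501] xang 77.05 d cm [-0.3  -0.13  0.01] yaw 0.0008720640765492805 F [ 0.3  0.2 -0.4] q6 -1.9 op 1.002 tilt [-0.0002  0.0004]
```

View pics/w2b.png

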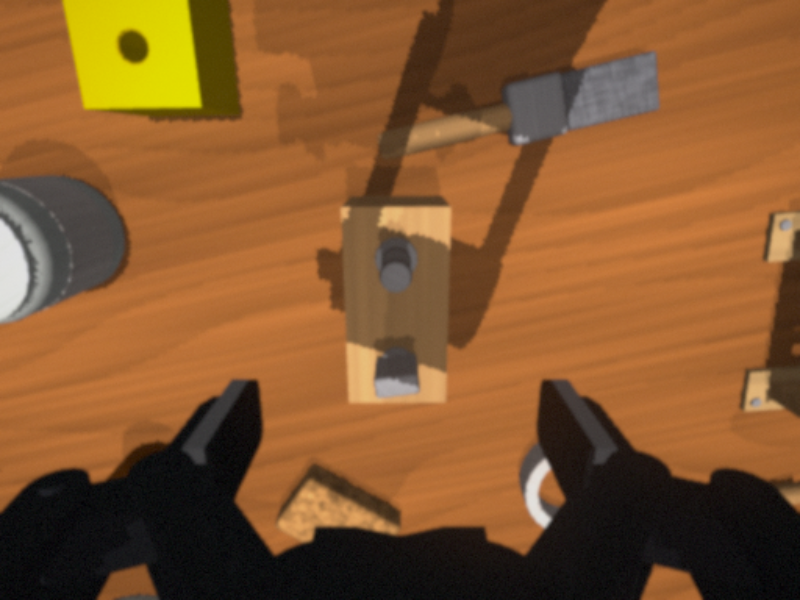

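```bash
python3 - <<'E'
from h import *
im,d,T,K=load('w1')
a=atz(255.4,237.0,.07,T,K);b=atz(255.05,176.05,.07,T,K)
print('a',a,'b',b,np.linalg.norm(a-b),np.degrees(np.arctan2(*(b-a)[1::-1])))
im,d,T,K=load('w2');P=cloud(d,T,K)
m=np.zeros(d.shape,bool);m[150:190,235:272]=1;m&=P[...,2]>.1195
q=P[m];r=cv2.minEnclosingCircle((q[:,:2]*1000).astype(np.float32));print('drift',np.mean(q,0),r,m.sum())
for lo in (.1065,.1075):
  m=np.zeros(d.shape,bool);m[215:258,235:275]=1;m&=P[...,2]>lo
  q=P[m];r=cv2.minAreaRect((q[:,:2]*1000).astype(np.float32));print('pin',np.mean(q,0),r,m.sum(),q[:,2].max())
m=np.zeros(d.shape,bool);m[115:262,210:300]=1;m&=abs(P[...,2]-.072)<.003
r=cv2.minAreaRect((P[m][:,:2]*1000).astype(np.float32));print('block',r,np.nanmedian(P[m][:,2]))
c=im[140:265,215:295];cv2.imwrite('pics/w2c.png',cv2.resize(np.clip(c.astype(int)*2,0,255).astype(np.uint8),(384,600),interpolation=2)[:,:,::-1])
E
```

```text
a [0.61801275 0.17400934 0.07      ] b [0.55558936 0.18296736 0.07      ] 0.0630628715416203 171.83356825105997
drift [ 0.4486623  -0.14129049  0.12171624] ((448.7969970703125, -141.27423095703125), 8.856223106384277) 311
pin [ 0.52027794 -0.15748634  0.1094229 ] ((520.7738037109375, -157.6527099609375), (27.875123977661133, 13.777899742126465), 84.91390991210938) 375 0.11160518829382782
pin [ 0.52042979 -0.15755901  0.10949323] ((520.7738037109375, -157.6527099609375), (27.875123977661133, 13.777899742126465), 84.91390991210938) 364 0.11160518829382782
block ((485.1060791015625, -149.497802734375), (70.04882049560547, 140.1066131591797), 77.37091827392578) 0.07180869089572312
```

View pics/w2c.png

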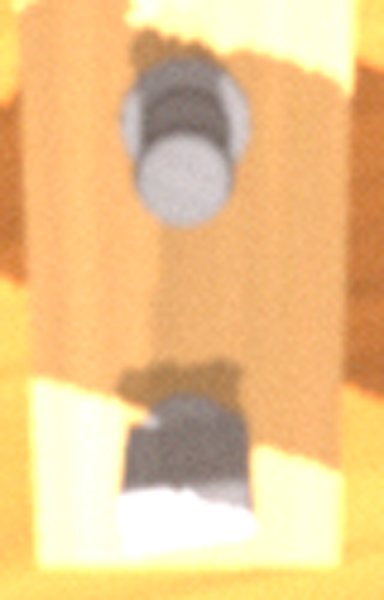

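```bash
python3 - <<'E'
from h import *
delta([.4488,-.1413,.099],77.4)
E
```

```text
t 2.95 pos [ 0.457  -0.1424  0.2501] xang 77.05 d cm [-0.08 -0.82 15.11] yaw -0.006109252931428137 F [ 0.3  0.2 -0.4] q6 -1.9 op 1.002 tilt [-0.0002  0.0004]
```

Request:
servo_tool(increments="-0.08 -0.82 2 0 1;0 0 4 0 1;0 0 4 0 1;0 0 2.5 0 1;0 0 1.5 0 1;0 0 1.1 0 1;0 0 0 0 1;0 0 0 0 1")

```text
time_s: 3.95
eef_pos: [0.4492, -0.1432, 0.1001]
eef_rot: [0.001, 0.783, 0.622, 0.0]
wrist_force: [0.2, 0.6, -0.5]
opening: 0.998
```

```bash
python3 - <<'E'
from h import *
delta([.4488,-.1413,.099],77.4)
im,d,T,K=snap('wrist','w3')
cv2.imwrite('pics/w3b.png',cv2.resize(im,(800,600))[:,:,::-1])
E
```

```text
t 3.95 pos [ 0.4492 -0.1432  0.1001] xang 76.9 d cm [ 0.18 -0.08  0.11] yaw -0.008677487746948502 F [ 0.2  0.6 -0.5] q6 -1.9 op 0.998 tilt [ 0.0013 -0.0008]
```

View pics/w3b.png

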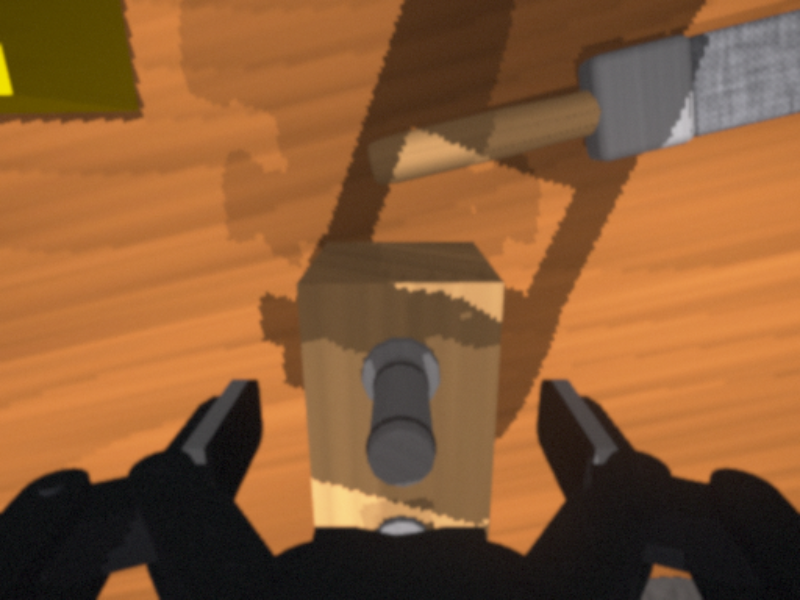

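Request:
servo_tool(increments="0.15 -0.05 0.1 0 1;0 0 0 0 0.5;0 0 0 0 0.2;0 0 0 0 0;0 0 0 0 0;0 0 0 0 0;0 0 0 0 0;0 0 0 0 0")

```text
time_s: 5.0
eef_pos: [0.4485, -0.1415, 0.0985]
eef_rot: [0.0, 0.783, 0.622, -0.0]
wrist_force: [-0.8, -0.7, 3.7]
opening: 0.192
```

Request:
servo_tool(increments="0 0 -0.5 0 0;0 0 -1 0 0;0 0 -2 0 0;0 0 -4 0 0;0 0 -4 0 0;0 0 0 0 0;0 0 0 0 0")

```text
time_s: 5.88
eef_pos: [0.4479, -0.1409, 0.2128]
eef_rot: [-0.0, 0.783, 0.622, -0.0]
wrist_force: [-0.8, 0.3, -2.0]
opening: 0.19
```

```bash
python3 - <<'E'
from h import *
delta([.615,.1740,.225],81.4)
im,d,T,K=snap('wrist','w4')
cv2.imwrite('pics/w4b.png',cv2.resize(im,(800,600))[:,:,::-1])
E
```

```text
t 5.88 pos [ 0.4479 -0.1409  0.2128] xang 76.89 d cm [34.46  9.14 -1.22] yaw -0.07864543726875071 F [-0.8  0.3 -2. ] q6 -1.9 op 0.19 tilt [-0.0007  0.0006]
```

View pics/w4b.png

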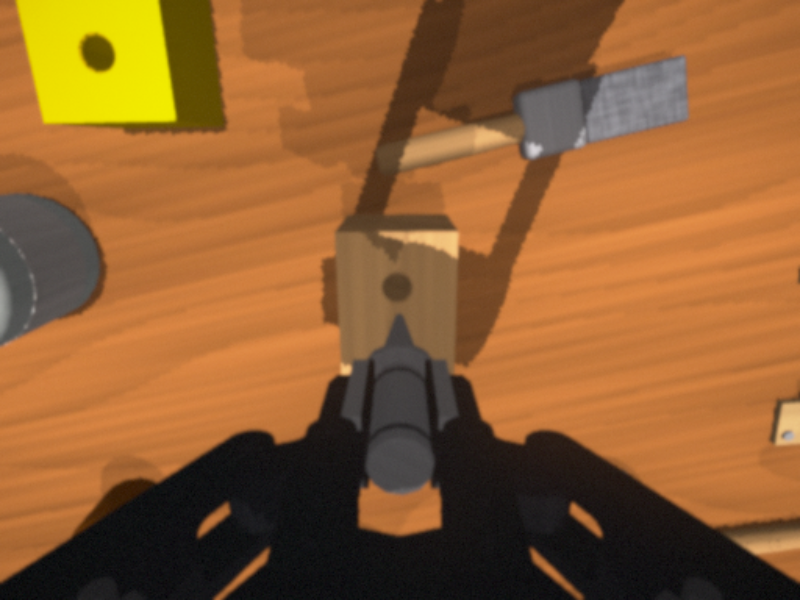

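Request:
servo_tool(increments="3 0.8 0 0 0;5.75 1.5 0 0 0;5.75 1.5 0 0 0;5.75 1.5 0 0 0;5.75 1.5 0 0 0;5.75 1.5 0 0 0;2.7 0.84 0 -0.078 0;0 0 0.8 0 0;0 0 0.8 0 0;0 0 0 0 0")

```text
time_s: 7.18
eef_pos: [0.6141, 0.1722, 0.1953]
eef_rot: [-0.001, 0.759, 0.651, -0.002]
wrist_force: [-0.6, 0.3, -1.8]
opening: 0.199
```

Request:
servo_tool(increments="0 0 0 0 0;0 0 0 0 0")

```text
time_s: 7.42
eef_pos: [0.6158, 0.1729, 0.1979]
eef_rot: [0.0, 0.759, 0.651, 0.0]
wrist_force: [-0.1, -0.1, -1.8]
opening: 0.192
```

```bash
python3 - <<'E'
from h import *
delta([.618,.1740,.195],81.4)
im,d,T,K=snap('wrist','w5')
c=im[150:270,205:305];cv2.imwrite('pics/w5b.png',cv2.resize(np.clip(c.astype(int)*2,0,255).astype(np.uint8),(500,600),interpolation=2)[:,:,::-1])
E
```

```text
t 7.42 pos [0.6158 0.1729 0.1979] xang 81.3 d cm [0.14 0.21 0.29] yaw -0.0016663171221378468 F [-0.1 -0.1 -1.8] q6 -1.33 op 0.192 tilt [0.0009 0.0001]
```

View pics/w5b.png

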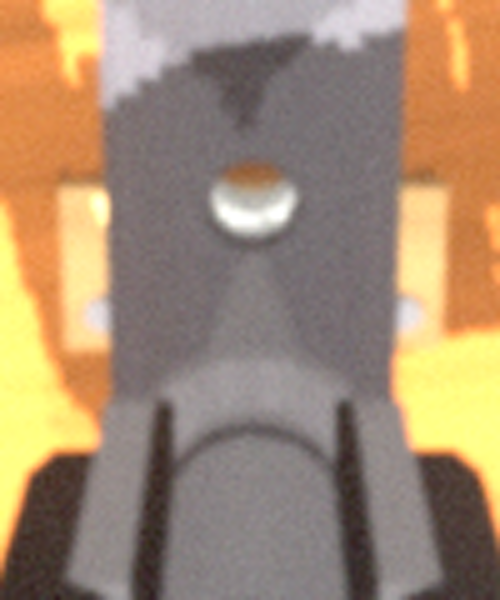

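```bash
python3 - <<'E'
from h import *
im,d,T,K=load('w5')
Tw=T
a=atz(205+254.5/5-.4,150+202.5/5-.4,.07,T,K);print('a',a, 'center row v range',150+160/5,150+245/5)
P=cloud(d,T,K)
print('tip',np.round(P[202,255],4),np.round(P[205,255],4),np.round(P[210,255],4))
print('rail z',np.round(P[190,240],4))
for v in (236,240,245,250,260):print(v,np.round(P[v,255],4))
m=np.zeros(d.shape,bool);m[232:300,235:275]=1;m&=P[...,2]>.2
# theoretical tip pixel
Rm=T[:3,:3]
for p in ([.6158,.1729,.1979-.0885],):print(proj(p,T,K))
z4=load('w4');print('w4 tip guess',proj([.4479,-.1409,.2128-.0885],z4[2],z4[3]))
P4=cloud(z4[1],z4[2],z4[3]);
for v in range(199,210,2):print(v,np.round(P4[v,255],4),np.round(P4[v,256],4))
im4=z4[0];cv2.imwrite('pics/w4c.png',cv2.resize(np.clip(im4[180:260,215:295].astype(int)*2,0,255).astype(np.uint8),(560,560),interpolation=2)[:,:,::-1])
E
```

```text
a [0.61936437 0.17384767 0.07      ] center row v range 182.0 199.0
tip [0.6144 0.1742 0.1144] [0.6129 0.1744 0.1247] [0.6126 0.1745 0.135 ]
rail z [0.6175 0.1604 0.0692]
236 [0.6079 0.1752 0.1832]
240 [0.6085 0.1751 0.1865]
245 [0.6085 0.1751 0.1918]
250 [0.6078 0.1752 0.1978]
260 [0.6082 0.1751 0.206 ]
[253.60637511 201.74946216]
w4 tip guess [253.74745306 202.06672316]
199 [ 0.4638 -0.1437  0.071 ] [ 0.4637 -0.1427  0.0721]
201 [ 0.4468 -0.1397  0.1258] [ 0.4472 -0.139   0.125 ]
203 [ 0.4459 -0.1395  0.1327] [ 0.4466 -0.1389  0.1312]
205 [ 0.4456 -0.1394  0.1375] [ 0.4455 -0.1387  0.1383]
207 [ 0.4447 -0.1392  0.1439] [ 0.4449 -0.1385  0.1437]
209 [ 0.4443 -0.1391  0.1487] [ 0.4445 -0.1385  0.1487]
```

View pics/w4c.png

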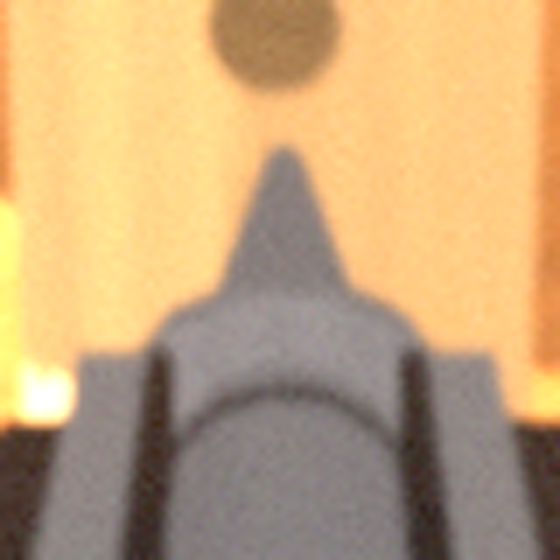

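Request:
servo_tool(increments="0 0 1 0 0;0 0 1.2 0 0;0 0 1 0 0;0 0 0 0 0;0 0 0 0 0")

```text
time_s: 8.1
eef_pos: [0.6156, 0.1735, 0.1653]
eef_rot: [0.0, 0.758, 0.652, 0.0]
wrist_force: [-0.1, 0.0, -2.6]
opening: 0.198
```

```bash
python3 - <<'E'
from h import *
delta([.6174,.1741,.1635],81.4)
im,d,T,K=snap('wrist','w6');P=cloud(d,T,K)
for v in range(190,215,3):print(v,np.round(P[v,255],4))
c=im[150:270,205:305];cv2.imwrite('pics/w6b.png',cv2.resize(np.clip(c.astype(int)*2,0,255).astype(np.uint8),(500,600),interpolation=2)[:,:,::-1])
E
```

```text
t 8.1 pos [0.6156 0.1735 0.1653] xang 81.36 d cm [0.09 0.17 0.18] yaw -0.0006453911857026203 F [-0.1  0.  -2.6] q6 -1.33 op 0.198 tilt [ 0.0001 -0.    ]
190 [0.6088 0.1756 0.0701]
193 [0.6119 0.1751 0.0679]
196 [ 0.6374  0.1712 -0.0013]
199 [0.6385 0.1711 0.0049]
202 [0.6142 0.1748 0.0819]
205 [0.6132 0.1749 0.0907]
208 [0.6123 0.1751 0.0991]
211 [0.6116 0.1752 0.1064]
214 [0.6105 0.1753 0.1143]
```

View pics/w6b.png

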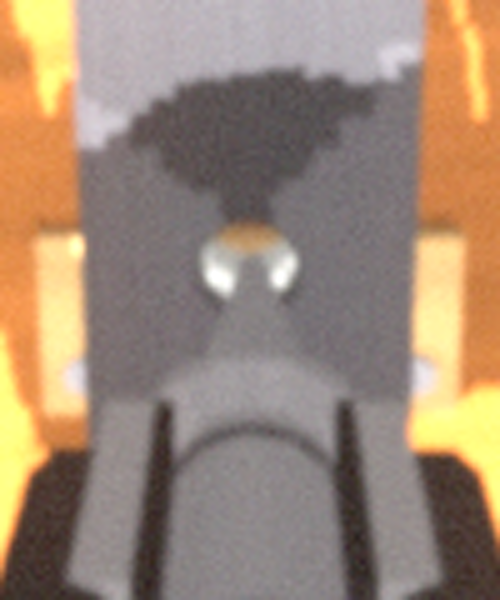

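```bash
python3 - <<'E'
from h import *
im,d,T,K=load('w6')
print(atz(254.4,203.4,.07,T,K))
o=np.array([.6156,.1735,.1653-.0885])
for dx in (0,.001,.002):
    for dy in (0,.001): print(dx,dy,proj(o+[dx,dy,0],T,K), (proj(o+[dx,dy,0],T,K)-[205,150]+[.4,.4])*5)
E
```

```text
[0.61946353 0.17349564 0.07      ]
0 0 [253.60684628 201.72687425] [245.03423139 260.63437123]
0 0.001 [254.92773741 201.53782168] [251.63868704 259.68910842]
0.001 0 [253.80913208 202.96945972] [246.0456604  266.84729858]
0.001 0.001 [255.12836152 202.78088779] [252.64180758 265.90443893]
0.002 0 [254.01089787 204.20885086] [247.05448933 273.04425432]
0.002 0.001 [255.32846978 204.02075772] [253.6423489 272.1037886]
```

Request:
servo_tool(increments="-0.05 0.15 0 0 0;0 0 0.5 0 0;0 0 0.6 0 0;0 0 0.6 0 0;0 0 0.6 0 0;0 0 0 0 0;0 0 0 0 0")

```text
time_s: 9.02
eef_pos: [0.617, 0.1727, 0.1423]
eef_rot: [0.0, 0.758, 0.652, 0.0]
wrist_force: [0.4, -0.6, -2.2]
opening: 0.193
```

```bash
python3 - <<'E'
from h import *
delta([.6188,.1735,.14],81.4)
im,d,T,K=snap('wrist','w7')
c=im[150:270,205:305];cv2.imwrite('pics/w7b.png',cv2.resize(np.clip(c.astype(int)*2,0,255).astype(np.uint8),(500,600),interpolation=2)[:,:,::-1])
E
```

```text
t 9.03 pos [0.617  0.1727 0.1423] xang 81.36 d cm [0.1  0.16 0.23] yaw -0.0006733762823657041 F [ 0.4 -0.6 -2.2] q6 -1.33 op 0.193 tilt [ 0.0001 -0.    ]
```

View pics/w7b.png

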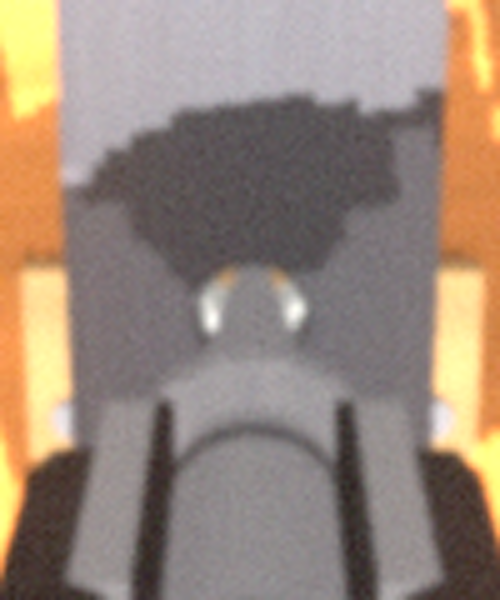

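Request:
servo_tool(increments="0 0.05 0.3 0 0;0 0.05 0.3 0 0;0 0.05 0.3 0 0;0 0 0 0 0;0 0 0 0 0")

```text
time_s: 9.7
eef_pos: [0.6184, 0.1725, 0.1332]
eef_rot: [-0.0, 0.758, 0.652, -0.0]
wrist_force: [0.1, 0.6, -1.3]
opening: 0.194
```

Request:
servo_tool(increments="0 0 0.3 0 0;0 0 0.2 0 0;0 0 0 0 0;0 0 0 0 0")

```text
time_s: 10.2
eef_pos: [0.6181, 0.1725, 0.128]
eef_rot: [-0.0, 0.758, 0.652, -0.0]
wrist_force: [-0.7, 0.7, -2.0]
opening: 0.192
```

Request:
servo_tool(increments="0 0 0.2 0 0;0 0 0.2 0 0;0 0 0 0 0;0 0 0 0 0")

```text
time_s: 10.7
eef_pos: [0.618, 0.1726, 0.124]
eef_rot: [-0.0, 0.758, 0.652, -0.0]
wrist_force: [-3.5, 0.8, -1.3]
opening: 0.194
```

Request:
servo_tool(increments="0 0 0.2 0 0;0 0 0.2 0 0;0 0 0 0 0;0 0 0 0 0")

```text
time_s: 11.2
eef_pos: [0.6182, 0.1726, 0.1208]
eef_rot: [-0.0, 0.758, 0.652, -0.0]
wrist_force: [-5.1, -0.7, 3.3]
opening: 0.196
```

Request:
servo_tool(increments="0 0 0.2 0 0;0 0 0.2 0 0;0 0 0 0 0;0 0 0 0 0")

```text
time_s: 11.7
eef_pos: [0.6186, 0.1725, 0.1175]
eef_rot: [0.0, 0.758, 0.652, 0.0]
wrist_force: [-5.2, 0.4, 7.8]
opening: 0.198
```

Request:
servo_tool(increments="0 0 0.2 0 0;0 0 0.2 0 0;0 0 0 0 0;0 0 0 0 0")

```text
time_s: 12.2
eef_pos: [0.6188, 0.1724, 0.1139]
eef_rot: [0.0, 0.758, 0.652, 0.0]
wrist_force: [-7.3, -1.2, 9.0]
opening: 0.199
```

Request:
servo_tool(increments="0 0 0.2 0 0;0 0 0.2 0 0;0 0 0 0 0;0 0 0 0 0")

```text
time_s: 12.7
eef_pos: [0.6188, 0.1724, 0.1103]
eef_rot: [0.0, 0.758, 0.652, 0.0]
wrist_force: [-7.8, -0.3, 10.9]
opening: 0.191
```

```bash
python3 - <<'E'
from h import *
delta([.6188,.1735,.097],81.4); print(ctrl.get_obs()['torque'])
im,d,T,K=snap('wrist','w8')
c=im[150:270,205:305];cv2.imwrite('pics/w8b.png',cv2.resize(np.clip(c.astype(int)*2,0,255).astype(np.uint8),(500,600),interpolation=2)[:,:,::-1])
E
```

```text
t 12.7 pos [0.6188 0.1724 0.1103] xang 81.37 d cm [ 0.11 -0.02  1.33] yaw -0.000516072702183789 F [-7.8 -0.3 10.9] q6 -1.33 op 0.191 tilt [ 0.0009 -0.0004]
[-0.2069031   1.70489877  0.01853704]
```

View pics/w8b.png

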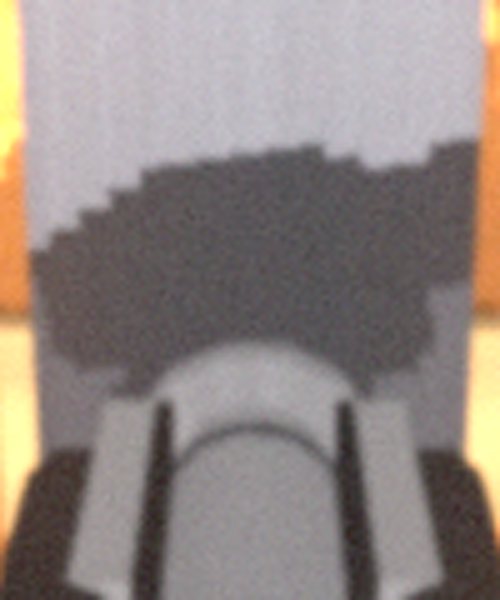

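Request:
servo_tool(increments="0 0 0.15 0 0;0 0 0.15 0 0;0 0 0.1 0 0;0 0 0 0 0;0 0 0 0 0")

```text
time_s: 13.38
eef_pos: [0.6187, 0.1724, 0.1063]
eef_rot: [0.0, 0.758, 0.652, 0.0]
wrist_force: [-9.2, -1.6, 12.3]
opening: 0.195
```

Request:
servo_tool(increments="0 0 0.15 0 0;0 0 0.15 0 0;0 0 0 0 0;0 0 0 0 0")

```text
time_s: 13.88
eef_pos: [0.6187, 0.1724, 0.1032]
eef_rot: [0.0, 0.758, 0.652, 0.0]
wrist_force: [-8.4, -0.1, 10.9]
opening: 0.19
```

Request:
servo_tool(increments="0 0 0.15 0 0;0 0 0.1 0 0;0 0 0 0 0;0 0 0 0 0")

```text
time_s: 14.38
eef_pos: [0.6187, 0.1724, 0.1007]
eef_rot: [0.0, 0.758, 0.652, 0.0]
wrist_force: [-9.2, -1.5, 10.8]
opening: 0.191
```

Request:
servo_tool(increments="0 0 0.1 0 0;0 0 0.1 0 0;0 0 0 0 0;0 0 0 0 0")

```text
time_s: 14.88
eef_pos: [0.6187, 0.1724, 0.0988]
eef_rot: [0.0, 0.758, 0.652, 0.0]
wrist_force: [-8.7, -1.2, 11.7]
opening: 0.193
```

Request:
servo_tool(increments="0 0 0.1 0 0;0 0 0.05 0 0;0 0 0 0 0;0 0 0 0 0")

```text
time_s: 15.38
eef_pos: [0.6187, 0.1724, 0.0974]
eef_rot: [0.0, 0.758, 0.652, 0.0]
wrist_force: [-8.6, -1.1, 13.3]
opening: 0.196
```

Request:
servo_tool(increments="0 0 0.1 0 0;0 0 0 0 0;0 0 0 0 0")

```text
time_s: 15.75
eef_pos: [0.6187, 0.1724, 0.0965]
eef_rot: [0.0, 0.758, 0.652, 0.0]
wrist_force: [-9.9, -1.8, 13.7]
opening: 0.192
```

Request:
servo_tool(increments="0 0 0.1 0 0;0 0 0 0 0;0 0 0 0 0")

```text
time_s: 16.12
eef_pos: [0.6187, 0.1724, 0.0965]
eef_rot: [0.0, 0.758, 0.652, 0.0]
wrist_force: [-13.8, -1.8, 19.7]
opening: 0.191
```

Request:
servo_tool(increments="0 0 0.1 0 0;0 0 0 0 0;0 0 0 0 0")

```text
time_s: 16.5
eef_pos: [0.6188, 0.1724, 0.0964]
eef_rot: [0.001, 0.758, 0.652, 0.0]
wrist_force: [-17.2, -1.4, 26.0]
opening: 0.201
```

Request:
servo_tool(increments="0 0 -0.15 0 0;0 0 -0.15 0 0;0 0 0 0 0;0 0 0 0 0.3;0 0 0 0 0.6;0 0 0 0 0.6;0 0 0 0 0.6")

```text
time_s: 17.38
eef_pos: [0.6186, 0.1725, 0.0953]
eef_rot: [0.0, 0.758, 0.652, 0.0]
wrist_force: [0.0, -0.1, 0.2]
opening: 0.603
```

Request:
servo_tool(increments="0 0 -1 0 0.8;0 0 -3 0 1;0 0 -5 0 1;0 -2 -4 0 1;0 0 0 0 1;0 0 0 0 1")

```text
time_s: 18.12
eef_pos: [0.5986, 0.1755, 0.2255]
eef_rot: [0.0, 0.758, 0.652, 0.0]
wrist_force: [-0.3, 0.2, 0.3]
opening: 1.0
```

```bash
python3 - <<'E'
from h import *
delta([.5207,-.1577,.22],-5)
im,d,T,K=snap('wrist','w9')
cv2.imwrite('pics/w9b.png',cv2.resize(np.clip(im[100:290,160:360].astype(int)*2,0,255).astype(np.uint8),None,fx=3.1,fy=3.1,interpolation=2)[:,:,::-1])
P=cloud(d,T,K);m=np.zeros(d.shape,bool);m[130:300,225:290]=1;m&=(P[...,2]>.115);print(m.sum(),np.nanmax(P[m][:,2]),np.nanmean(P[m],0))
E
```

```text
t 18.12 pos [0.5986 0.1755 0.2255] xang 81.37 d cm [-34.11  -2.7    0.55] yaw 1.5073652650574434 F [-0.3  0.2  0.3] q6 -1.32 op 1.0 tilt [ 0.0005 -0.0001]
372 0.12164587801227938 [0.61846887 0.1738919  0.11941189]
```

View pics/w9b.png

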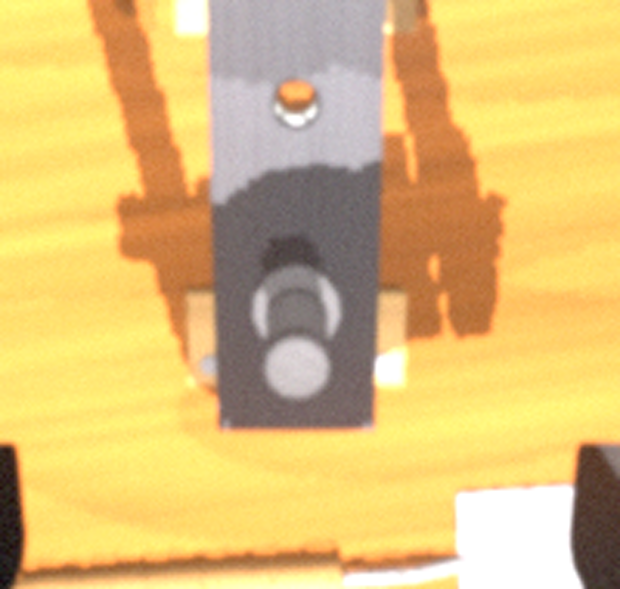

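Request:
servo_tool(increments="-5.7 -0.45 0 0 1;-5.7 -0.45 0 0 1;-5.7 -0.45 0 0 1;-5.7 -0.45 0 0 1;-5.7 -0.45 0 0 1;-5.6 -0.45 0 0.13 1;0 0 0 0.18 1;0 0 0 0.18 1;0 0 0 0.18 1;0 0 0 0.18 1")

```text
time_s: 19.42
eef_pos: [0.52, -0.1575, 0.2235]
eef_rot: [-0.001, 0.961, 0.278, -0.001]
wrist_force: [-0.3, 0.1, 0.3]
opening: 0.999
```

Request:
servo_tool(increments="0 0 0 0.18 1;0 0 0 0.18 1;0 0 0 0.18 1;0 0 0 0.117 1;0 0 0 0 1;0 0 0 0 1")

```text
time_s: 20.18
eef_pos: [0.5204, -0.1575, 0.2244]
eef_rot: [-0.0, 0.999, -0.042, -0.001]
wrist_force: [0.3, -0.4, 0.1]
opening: 0.998
```

```bash
python3 - <<'E'
from h import *
delta([.5207,-.1577,.097],-5)
im,d,T,K=snap('wrist','w10')
cv2.imwrite('pics/w10b.png',cv2.resize(im,(800,600))[:,:,::-1])
P=cloud(d,T,K);m=np.zeros(d.shape,bool);m[100:290,180:330]=1;m&=(P[...,2]>.1065)&(P[...,2]<.114)&(np.hypot(P[...,0]-.5207,P[...,1]+.1577)<.03);q=P[m]
r=cv2.minAreaRect((q[:,:2]*1000).astype(np.float32));print(m.sum(),q.mean(0),r)
E
```

```text
t 20.18 pos [ 0.5204 -0.1575  0.2244] xang -4.86 d cm [ 0.05  0.03 12.74] yaw 0.002421396302598474 F [ 0.3 -0.4  0.1] q6 -0.43 op 0.998 tilt [-0.0014  0.0008]
537 [ 0.52119715 -0.15704465  0.10964672] ((521.2176513671875, -157.46470642089844), (27.830698013305664, 13.591606140136719), 85.01560974121094)
```

View pics/w10b.png

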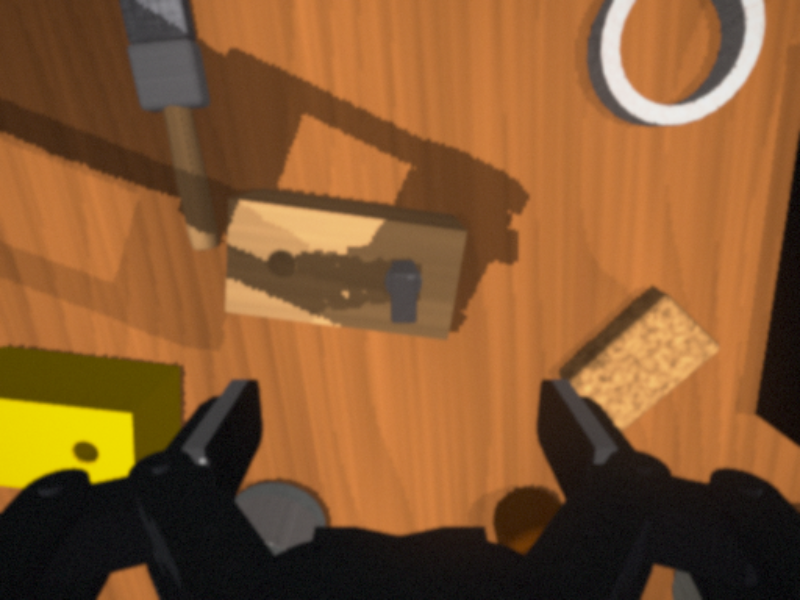

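Request:
servo_tool(increments="0 0.03 2 0 1;0 0 4 0 1;0 0 3.5 0 1;0 0 2 0 1;0 0 1.2 0 1;0 0 0 0 1;0 0 0 0 1")

```text
time_s: 21.1
eef_pos: [0.5214, -0.1582, 0.0993]
eef_rot: [0.0, 0.999, -0.043, 0.001]
wrist_force: [0.2, -0.0, -0.1]
opening: 1.001
```

Request:
servo_tool(increments="0 0 0 0 0.5;0 0 0 0 0.2;0 0 0 0 0;0 0 0 0 0;0 0 0 0 0;0 0 0 0 0;0 0 0 0 0")

```text
time_s: 21.98
eef_pos: [0.5209, -0.158, 0.0986]
eef_rot: [0.0, 0.999, -0.043, 0.0]
wrist_force: [0.4, -0.5, 4.2]
opening: 0.152
```

Request:
servo_tool(increments="0 0 -0.5 0 0;0 0 -1 0 0;0 0 -3 0 0;0 0 -4 0 0;0 0 -3 0 0;0 0 0 0 0;0 0 0 0 0")

```text
time_s: 22.85
eef_pos: [0.5201, -0.1576, 0.2124]
eef_rot: [-0.0, 0.999, -0.043, -0.001]
wrist_force: [-1.4, 1.1, -0.8]
opening: 0.149
```

```bash
python3 - <<'E'
from h import *
delta([.5534,.1820,.215],81.4)
im,d,T,K=snap('wrist','w11')
cv2.imwrite('pics/w11b.png',cv2.resize(im,(800,600))[:,:,::-1])
E
```

```text
t 22.85 pos [ 0.5201 -0.1576  0.2124] xang -4.99 d cm [  0.37 -34.12  -0.24] yaw -1.5077121216521414 F [-1.4  1.1 -0.8] q6 -0.43 op 0.149 tilt [-0.0011  0.0006]
```

View pics/w11b.png

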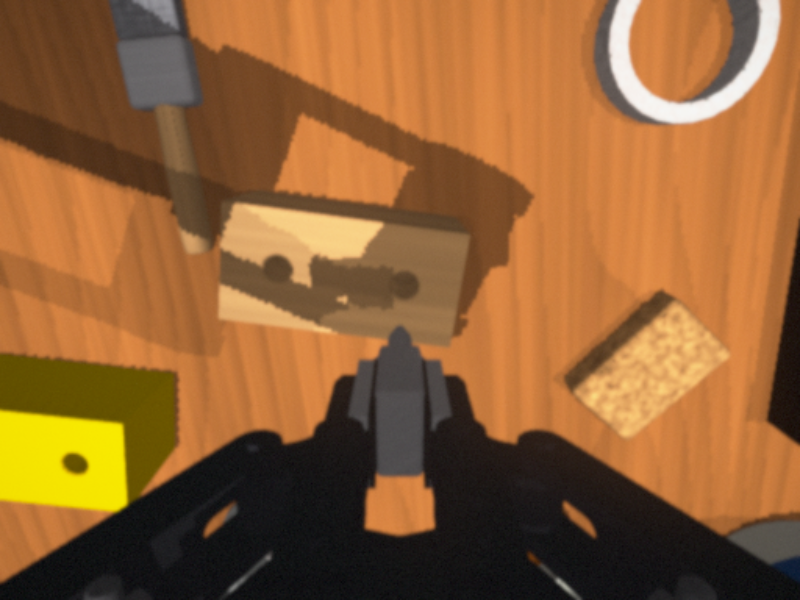

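Request:
servo_tool(increments="0 -3 0 0 0;0.06 -5.7 0 0 0;0.06 -5.7 0 0 0;0.06 -5.7 0 0 0;0.06 -5.7 0 0 0;0.06 -5.7 0 0 0;0.06 -2.6 0 -0.12 0;0 0 0 -0.18 0;0 0 0 -0.18 0;0 0 0 -0.18 0")

```text
time_s: 24.15
eef_pos: [0.5528, 0.1816, 0.2112]
eef_rot: [-0.0, 0.958, 0.286, -0.002]
wrist_force: [0.9, 0.0, -1.2]
opening: 0.152
```

Request:
servo_tool(increments="0 0 0 -0.18 0;0 0 0 -0.18 0;0 0 0 -0.18 0;0 0 0 -0.18 0;0 0 0.5 -0.13 0;0 0 1 0 0;0 0 1 0 0;0 0 0 0 0;0 0 0 0 0")

```text
time_s: 25.28
eef_pos: [0.5539, 0.1816, 0.1882]
eef_rot: [-0.0, 0.758, 0.653, -0.0]
wrist_force: [0.8, -0.0, -1.1]
opening: 0.155
```

```bash
python3 - <<'E'
from h import *
delta([.5534,.1820,.18],81.4)
im,d,T,K=snap('wrist','w12')
c=im[150:270,205:305];cv2.imwrite('pics/w12b.png',cv2.resize(np.clip(c.astype(int)*2,0,255).astype(np.uint8),(500,600),interpolation=2)[:,:,::-1])
P=cloud(d,T,K)
for v in range(195,225,3):print(v,np.round(P[v,255],4))
for v in (260,270,280):print(v,np.round(P[v,255],4))
o=ctrl.get_obs()['eef_pos']-[0,0,.0706]
for e in ([0,0,0],[.001,0,0],[0,.001,0]): print((proj(o+e,T,K)-[205,150]+[.4,.4])*5)
E
```

```text
t 25.27 pos [0.5539 0.1816 0.1882] xang 81.49 d cm [ 0.04 -0.06  0.82] yaw 0.0015945542157918115 F [ 0.8 -0.  -1.1] q6 -1.31 op 0.155 tilt [-0.0002 -0.    ]
195 [0.5613 0.1815 0.0617]
198 [0.5631 0.1812 0.0647]
201 [0.5637 0.1811 0.0706]
204 [0.5662 0.1808 0.071 ]
207 [0.569  0.1803 0.0708]
210 [0.55   0.1832 0.1271]
213 [0.5494 0.1833 0.134 ]
216 [0.549  0.1834 0.1398]
219 [0.5492 0.1833 0.144 ]
222 [0.5402 0.1847 0.1694]
260 [0.5448 0.184  0.199 ]
270 [0.5493 0.1833 0.1996]
280 [0.5543 0.1826 0.1994]
[244.81268208 307.12473184]
[245.89196543 313.7890497 ]
[251.96595896 306.12584298]
```

View pics/w12b.png

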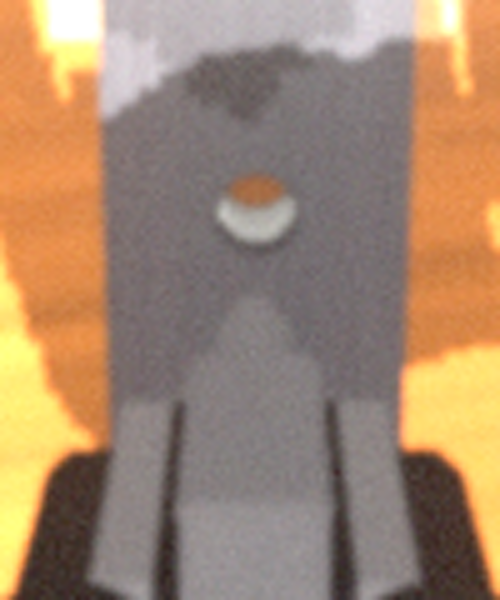

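```bash
python3 - <<'E'
from h import *
im,d,T,K=load('w12')
print(atz(205+256.5/5-.4,150+209/5-.4,.07,T,K))
E
```

```text
[0.55553552 0.18312507 0.07      ]
```

Request:
servo_tool(increments="0 0.15 1 0 0;0 0 1.5 0 0;0 0 1.2 0 0;0 0 0.4 0 0;0 0 0 0 0;0 0 0 0 0")

```text
time_s: 26.08
eef_pos: [0.5558, 0.1814, 0.1477]
eef_rot: [0.0, 0.757, 0.653, 0.0]
wrist_force: [0.1, 0.6, -0.2]
opening: 0.154
```

```bash
python3 - <<'E'
from h import *
delta([.5554,.1819,.1456],81.4)
im,d,T,K=snap('wrist','w13')
c=im[150:270,205:305];cv2.imwrite('pics/w13b.png',cv2.resize(np.clip(c.astype(int)*2,0,255).astype(np.uint8),(500,600),interpolation=2)[:,:,::-1])
E
```

```text
t 26.07 pos [0.5558 0.1814 0.1477] xang 81.53 d cm [ 0.05 -0.05  0.21] yaw 0.0022931873789674047 F [ 0.1  0.6 -0.2] q6 -1.31 op 0.154 tilt [0.0009 0.0001]
```

View pics/w13b.png

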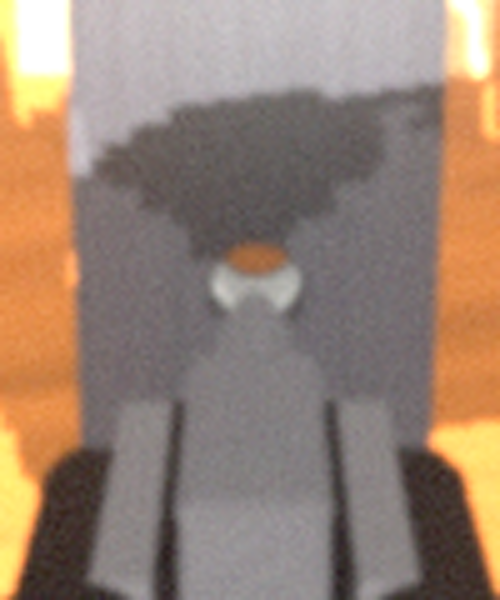

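Request:
servo_tool(increments="0 -0.05 0.4 0 0;0 0 0.5 0 0;0 0 0.5 0 0;0 0 0 0 0;0 0 0 0 0")

```text
time_s: 26.75
eef_pos: [0.5549, 0.1814, 0.1333]
eef_rot: [-0.0, 0.757, 0.653, -0.0]
wrist_force: [-0.1, -0.1, 0.3]
opening: 0.151
```

Request:
servo_tool(increments="0 0 0.4 0 0;0 0 0.4 0 0;0 0 0 0 0;0 0 0 0 0")

```text
time_s: 27.25
eef_pos: [0.5549, 0.1814, 0.1253]
eef_rot: [-0.0, 0.757, 0.653, -0.0]
wrist_force: [0.9, -0.5, -0.5]
opening: 0.157
```

Request:
servo_tool(increments="0 0 0.4 0 0;0 0 0.4 0 0;0 0 0 0 0;0 0 0 0 0")

```text
time_s: 27.75
eef_pos: [0.5549, 0.1814, 0.1172]
eef_rot: [-0.0, 0.757, 0.653, -0.0]
wrist_force: [1.2, -0.3, -0.7]
opening: 0.155
```

Request:
servo_tool(increments="0 0 0.4 0 0;0 0 0.4 0 0;0 0 0 0 0;0 0 0 0 0")

```text
time_s: 28.25
eef_pos: [0.5549, 0.1814, 0.1092]
eef_rot: [-0.0, 0.757, 0.653, -0.0]
wrist_force: [0.3, -0.0, -0.8]
opening: 0.149
```

Request:
servo_tool(increments="0 0 0.3 0 0;0 0 0.3 0 0;0 0 0 0 0;0 0 0 0 0")

```text
time_s: 28.75
eef_pos: [0.5549, 0.1814, 0.1032]
eef_rot: [-0.0, 0.757, 0.653, -0.0]
wrist_force: [1.4, 0.1, -0.8]
opening: 0.15
```

Request:
servo_tool(increments="0 0 0.3 0 0;0 0 0.2 0 0;0 0 0 0 0;0 0 0 0 0")

```text
time_s: 29.25
eef_pos: [0.5549, 0.1814, 0.0983]
eef_rot: [0.0, 0.757, 0.653, 0.0]
wrist_force: [1.0, 0.1, -1.3]
opening: 0.152
```

Request:
servo_tool(increments="0 0 0.15 0 0;0 0 0.1 0 0;0 0 0 0 0;0 0 0 0 0")

```text
time_s: 29.75
eef_pos: [0.5549, 0.1814, 0.0966]
eef_rot: [0.0, 0.757, 0.653, -0.0]
wrist_force: [-1.3, -1.2, 5.6]
opening: 0.153
```

Request:
servo_tool(increments="0 0 0.1 0 0;0 0 0 0 0;0 0 -0.1 0 0;0 0 -0.05 0 0.3;0 0 0 0 0.6;0 0 0 0 0.6;0 0 0 0 0.7")

```text
time_s: 30.62
eef_pos: [0.5548, 0.1814, 0.0961]
eef_rot: [-0.0, 0.757, 0.653, -0.0]
wrist_force: [0.9, 0.3, -0.0]
opening: 0.699
```

Request:
servo_tool(increments="0 0 -1 0 0.8;0 0 -3 0 1;0 0 -5 0 1;0 -2 -4 0 1;0 -4 0 0 1;0 0 0 0 1;0 0 0 0 1")

```text
time_s: 31.5
eef_pos: [0.496, 0.1903, 0.2269]
eef_rot: [0.0, 0.757, 0.653, 0.001]
wrist_force: [-0.3, 0.1, 0.0]
opening: 0.998
```

```bash
python3 - <<'E'
from h import *
delta([.5554,.1819,.1456],81.4)
im,d,T,K=snap('wrist','w14');P=cloud(d,T,K)
cv2.imwrite('pics/w14b.png',cv2.resize(np.clip(im[120:310,160:360].astype(int)*1.7,0,255).astype(np.uint8),None,fx=3.1,fy=3.1,interpolation=2)[:,:,::-1])
for c,r in (((.6187,.1735),.012),((.555,.183),.012)):
    m=np.hypot(P[...,0]-c[0],P[...,1]-c[1])<r; print(np.nanpercentile(P[...,2][m],[80,90,95,99]))
snap('top','top1')
im,d,T,K=snap('scene','scene1')
cv2.imwrite('pics/s1.png',cv2.resize(im,(800,600))[:,:,::-1])
E
```

```text
t 31.5 pos [0.496  0.1903 0.2269] xang 81.54 d cm [0.04 5.98 8.14] yaw 0.002469710316522967 F [-0.3  0.1  0. ] q6 -1.28 op 0.998 tilt [0.0014 0.    ]
[0.11914998 0.11963451 0.12000497 0.12059818]
[0.10792559 0.10822839 0.10853524 0.10903089]
```

View pics/w14b.png

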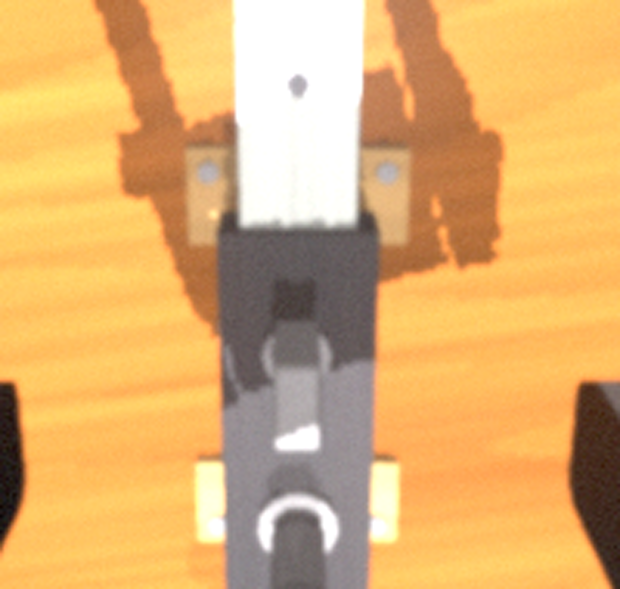

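View pics/s1.png

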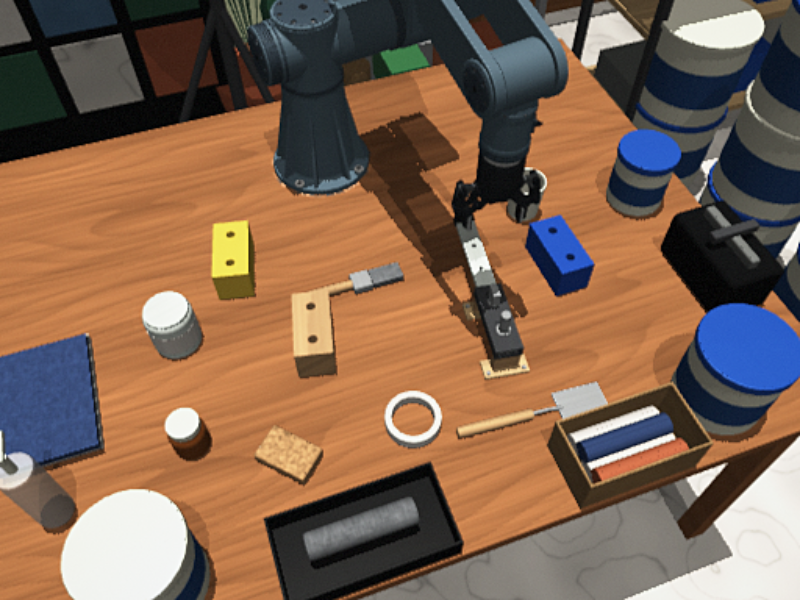

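```bash
python3 - <<'E'
from bench import ctrl
print(ctrl.hand_in())
E
```

```text
the job is handed in; nothing more can be done
None
```

The drift is pressed through the rail's larger hole, pulling the bar into line. The locking pin is home in the smaller hole, and I have let go of both. I handed the job in at about 32 s of the 72 s allowed; no verdict is reported.

- **Drift:** Going down took 11–14 N. The wrist force rose to 26 N upward once it stopped descending, about 28 N after allowing for the reading before contact, plus up to 17 N sideways. Its handle top then measured about 120 mm above the bench, which is what a collar resting on the rail should give.
- **Pin:** It went in with almost no resistance and stopped at the expected depth. I then pressed about 1 mm further without reading the force. Its top measured about 108 mm, as expected for fully home.
- **Other things on the bench:** In the last scene picture nothing else appears to have moved, and the gripper was clear with about zero wrist force.

The camera estimates disagreed with the arm by about 1.3 mm sideways. I therefore lined up both insertions by comparing the tip with the hole in the wrist picture.

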